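# Park the bench compressor just past its compression peak and swing in the lock bar

### The job

Take the bench compressor's flywheel by the knob on its spoke and turn it clockwise (as seen facing the sloping panel) until the resistance climbs to its peak and falls away, stopping just past the peak where the sprung plunger settles in its resting seat. Then push the free end of the pivoted lock bar in to its stop, and let go of everything. Leave the bottle, battery, wrench and mug round the machine where they are.

Things in the scene. Friction and masses are not known exactly. Their poses are not given: they have to be found in the camera images.
- panel_center (a point): Centre of the compressor's grey sloping panel (260 mm up the slope, 270 mm wide), 140 mm above the table, on the flywheel's axis. Axes: x up the slope, y left as you face the panel, z straight out of it, 35 degrees off vertical towards the robot's side. The flywheel (dark, 170 mm diameter, five spokes) is parallel to the panel, 18 to 36 mm out; its hub cap reaches 44 mm.
- carry_bar (a point): Middle of the machine's steel carrying bar, 18 mm thick, level across the top: 140 mm up the slope from the panel's centre and 150 mm out, on posts 125 mm to either side. It hangs over the top of the wheel, so there the knob cannot be followed with an upright tool; one held square to the panel (35 degrees off vertical) passes below it.
- knob (a point): Grasp point on the flywheel's steel knob: a cylinder 20 mm in diameter standing square out of a spoke, 36 to 88 mm out from the panel (this point: 66 mm), 60 mm from the wheel's axis. It spins freely on its own axis, so the gripper need not turn with the wheel. It starts at the wheel's left and ends near its top.
- flywheel (a joint): Turn of the flywheel, rad, clockwise positive facing the panel; 0 when the knob is 1.75 rad anticlockwise of up-slope; starts at -0.25 to 0.25. The cam's top lies at 1.35 to 2.15, different each time and unseen: feel for it. Force at the knob: 2 to 3 N at first, climbing over a radian to a peak of some 16 N in the last 0.3 rad before the cam's top, gone on the top, then a forward pull of up to some 20 N.
- hub (a point): Centre of the flywheel's hub, 38 mm out from the panel. How the seat behaves: its middle is 0.34 rad past the top of the cam. From 0.2 to 0.45 rad past the top the wheel draws itself in and stays. A smaller crest (up to 20 N) lies 0.27 rad beyond the middle; past it the wheel runs away forward. Let go before the peak it runs back; let go on the peak it may overrun the seat.
- plunger (a joint): Outward travel (m) of the sprung plunger riding on the hidden cam, a 10 mm steel rod whose capped end sticks out below the wheel at the panel's lower edge: about 0 when free (wheel loose), 0.0091 on the top of the cam, 0.0055 at the bottom of the resting seat just past it, 0.0072 on the small crest beyond the seat, then 0 again.
- pivot (a point): Pin of the lock bar, in the panel's upper right: 75 mm up the slope and 112 mm to the right of the panel's centre. The point lies on the pin's axis, 46 mm out from the panel.
- post (a point): Middle of the upright round steel post at the lock bar's free end, 150 mm from its pin: 16 mm in diameter, 22 to 66 mm out from the panel (this point: 46 mm). Push here. The bar is a flat steel strip 180 x 20 x 10 mm, 12 to 22 mm out from the panel, with a rubber shoe on its inner edge.
- lockbar (a joint): Angle of the lock bar about its pin, rad: 0 when it is in, against its stop and straight down the slope; larger when swung out to the right. It starts 0.7 to 1.15 out, stays where it is left, and takes some 2 to 3 N at the post to move.
- glue: White glue bottle with an orange cap, 60 mm in diameter, 150 mm tall, standing to the left of the machine; origin at the centre of its underside. Leave it alone.
- battery: Grey battery block, 100 x 150 x 90 mm, 1.8 kg, standing at the right of the machine, below the swung-out lock bar; origin at the centre of its underside. Leave it alone.
- wrench: Steel wrench 170 mm long lying in front of the machine, at the right; origin under its middle, x along it. Leave it alone.
- mug: White mug, 76 mm in diameter, 90 mm tall, on the table at the front right; origin at the centre of its underside. Leave it alone.

How it is judged:
On the way, in this order (a step that is already met when the one before it is completed fails the run):
1. the flywheel has been turned on to the top of the peak (plunger out beyond 8.3 mm) (value of joint plunger above 0.0083 m).
2. the plunger rests in the seat just past the peak, with the lock bar still out (value of joint plunger between 0.004 and 0.0066 m and value of joint lockbar above 0.3 rad), for 0.4 s.
3. the lock bar is in at its stop (value of joint plunger between 0.004 and 0.0066 m and value of joint lockbar below 0.05 rad), for 0.2 s.
At the end, for the whole second after the job is handed in: The plunger stands 4.0 to 6.6 mm out, in its seat just past the peak, the flywheel is at rest (under 0.15 rad/s), and the lock bar is within 0.05 rad of its stop, with everything let go (all of step 3 and velocity of joint flywheel between -0.15 and 0.15 rad/s); the robot touches nothing.
It fails at once if the white glue bottle was moved by more than 30 mm (distance of glue from where it was at the start of the episode above 0.03 m).
It fails at once if the grey battery was moved by more than 30 mm (distance of battery from where it was at the start of the episode above 0.03 m).
It fails at once if the wrench was moved by more than 30 mm (distance of wrench from where it was at the start of the episode above 0.03 m).
It fails at once if the mug was moved by more than 30 mm (distance of mug from where it was at the start of the episode above 0.03 m).
It also fails if it takes over 67 s, if anything falls off the work surface, if the arm or the gripper's body presses on something with over 40 N, if the wrist force passes 120 N, or if a joint passes its speed limit or range.

### The arm

A 6-joint arm with a two-finger parallel gripper is mounted at the origin on the work surface. World frame = base frame: x ahead of the robot, y to its left, z up, the work surface at z = 0. Lengths are in m, angles in rad, forces in N, time in s.
With the tool pointing down it reaches from about 0.35 to 0.975 m from the base axis. Payload 4.9 kg.
Tool frame: the origin (TCP) lies midway between the tips of the shut fingers; the grasp point (between the pads) lies 19 mm behind it; z points along the fingers, y is the line along which they close (so a half turn about z gives the same grasp; the last joint's range is limited). The gripper opens to 85 mm and grips with 20 to 120 N. Pads are 22 mm wide; open, the fingers measure 114 mm over their backs; the gripper's body (76 mm by 85 mm) begins 54 mm behind the grasp point. The pads swing forward as they close: fully open they stand 13 mm farther back than shut.
Start: joints at [-1.457, 0.053, 1.613, -0, 1.476, -0.119], TCP at [0.144, -0.608, 0.231] pointing down, gripper open.
Joint ranges: [-3.01, 3.01], [-1.01, 2.22], [0.06, 2.58], [-1.02, 4.17], [0.09, 2.62], [-3.14, 3.14]. Speed limits (rad/s): [2.57, 2.57, 3.14, 3.14, 3.14, 3.14].

### API

Orientations are given as a rotation vector (axis times angle).
In Python, from station import telemetry, optics, ctrl gives the robot as it stands.
- The arm moves only by the shell command python3 -m pendant 'ROWS' [FORCE]. ROWS is JSON, one flat list of numbers, 7 for each row, row after row: the turn, a rotation vector about the tool's x, y, z as a fraction of full scale, then the shift along the tool's x, y, z as a fraction of full scale, then the opening, from 0 (shut) to 1 (fully open). In form: [ax, ay, az, tx, ty, tz, fingers, ax, ay, az, tx, ty, tz, fingers, ...]. A call has 1 to 12 rows; each row is the pose to reach, as a shift and turn from the pose commanded when the call began, along the tool's axes at that moment; what a row does not reach only later rows make up. Full scale, the value 1, is 300 mm for a shift and 30 degrees for a turn. A row lasts 1/8 s, in which the tool goes at most 62.5 mm and 10.7 degrees, less where a joint would pass 70% of its speed; a pose out of reach is approached as far as the arm can. A call with a number of a shift or a turn outside -1 to 1 is refused whole. A call with a gripper value outside its range is refused whole. The fingers move at their own pace and stop on an object; FORCE is the grip in N (left out, the last holds). Time passes only in rows, so rows that repeat a pose let the fingers close. It gives the time, the measured TCP pose, the force, the opening and the grip force at its end, in the units of the state.
- telemetry.get_obs(): the state, without advancing time (a new reading comes with each control period).
- optics.get_image(name): name is "scene" or "side" or "wrist"; returns a dict with "image" (384x512x3 uint8, red, green, blue), "depth" (384x512 float32, m along the optical axis (not along the pixel's ray), 0 where there is no reading), "fx", "fy", "cx", "cy" (pixels), "dist_coeffs" ([k1, k2, p1, p2, k3] as OpenCV has them; the pictures are not rectified), "rvec" (rotation vector, rad) and "tvec" (3), from world to camera coordinates, as OpenCV has them. Camera axes: x right, y down, z forward; pixel columns grow to the right and rows downward; lengths in m; the calibration is good to about 2 mm. A picture is of the moment at which its call begins.
- ctrl.finish_job(): hands the job in; it is judged then, once.
The state is a dict: "t": time; "q": joint angles; "dq": joint speeds; "effort": joint torques, N m; "tool_pos": TCP position; "tool_rot": TCP orientation; "contact_force": force on the tool from outside, world axes, zero at the start; "wrist_torque": the same for the moment, N m; "opening": finger opening in m; "grip_force": force on a finger pad.
Only numpy, scipy, OpenCV 4.12 (cv2) and the standard library are available. Lean on these libraries where they do the work, as an engineer would, in place of code of your own. Each camera call takes 0.05 s, during which the arm holds its last target. There are 200 camera calls.

## Working session

There is one attempt and no reset: what is moved stays moved. The work goes in short steps, Python scripts to look and compute and a shell command to move; the robot and the scene stay as the last step left them, time stands still between calls to the robot, and variables do not carry over. Pictures are saved under pics/ and viewed, at most 10 in all, crops included, and the job is handed in when it is done.

```bash
mkdir -p pics; ls; cat > h.py <<'E'
import numpy as np, cv2
from station import telemetry, optics, ctrl
from scipy.spatial.transform import Rotation as R
def snap(n,f=None):
    d=optics.get_image(n)
    if f: cv2.imwrite('pics/'+f,d['image'][:,:,::-1])
    return d
def pts(d):
    "world xyz per pixel from depth"
    h,w=d['depth'].shape
    u,v=np.meshgrid(np.arange(w),np.arange(h))
    K=np.array([[d['fx'],0,d['cx']],[0,d['fy'],d['cy']],[0,0,1.]])
    n=cv2.undistortPoints(np.stack([u,v],-1).reshape(-1,1,2).astype(float),K,np.array(d['dist_coeffs'])).reshape(h,w,2)
    z=d['depth'][...,None]
    pc=np.concatenate([n*z,z],-1)
    Rm=cv2.Rodrigues(np.array(d['rvec'],float))[0]
    return (pc-np.array(d['tvec']).ravel())@Rm
E
python3 - <<'E'
from h import *
import pickle
D={}
for n in ['scene','side']:
    D[n]=snap(n); 
pickle.dump(D,open('d0.pkl','wb'))
cv2.imwrite('pics/a.png',cv2.resize(np.hstack([D['scene']['image'],D['side']['image']])[:,:,::-1],(1024,384))[:, :] if 0 else np.vstack([D['scene']['image'][:,:,::-1]]))
cv2.imwrite('pics/b.png',D['side']['image'][:,:,::-1])
for n in D: 
    d=D[n];Rm=cv2.Rodrigues(np.array(d['rvec'],float))[0]; print(n,-Rm.T@np.ravel(d['tvec']),Rm[2],(d['depth']>0).mean())
print(telemetry.get_obs())
E
```

```text
pics
scene [1.13808263 0.05717178 1.04541032] [-0.58676867 -0.06227005 -0.80735678] 0.9959716796875
side [0.33523527 0.72214257 0.78970036] [ 0.17379171 -0.77266355 -0.61056324] 0.9958648681640625
{'t': 0.1, 'q': array([-1.45700670e+00,  5.33230346e-02,  1.61417654e+00,  8.97498620e-07,
        1.47600290e+00, -1.18978837e-01]), 'dq': array([ 0.00210277,  0.00021681, -0.00208623, -0.00097766,  0.00040026,
       -0.00039317]), 'effort': array([ 1.20213004e-03, -3.94906783e+01, -3.71360421e+01, -8.82048653e-05,
        3.94303279e-03,  3.35030297e-07]), 'tool_pos': array([ 0.14411812, -0.60756817,  0.23015415]), 'tool_rot': array([-3.11844290e+00, -3.64585065e-01, -9.18137394e-06]), 'contact_force': array([-0.45399853,  0.00878916,  0.39002069]), 'wrist_torque': array([ 0.03336401, -0.04610335,  0.02424744]), 'grip_force': 0.0, 'opening': 0.0851853043653558}
```

View pics/a.png

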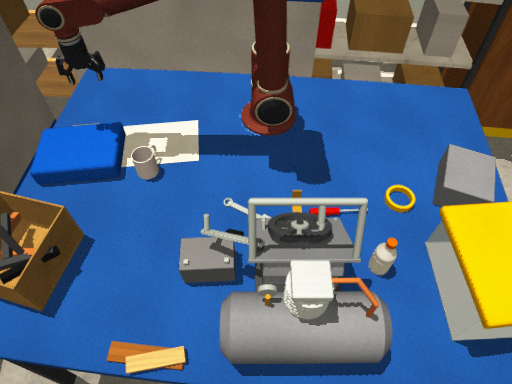

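View pics/b.png

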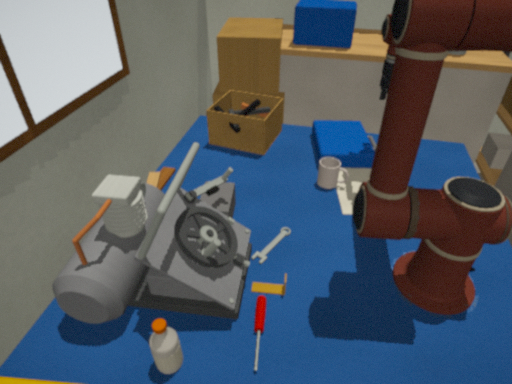

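The scene view shows the machine facing the robot: wheel at about (300,228), carry bar at (308,202), swung lock bar post at (207,222), battery (208,260), bottle (384,257). The side view shows the wheel at (207,237) and the bottle at (166,345).

```bash
python3 - <<'E'
from h import *
import pickle
D=pickle.load(open('d0.pkl','rb'))
P={n:pts(D[n]) for n in D}
rng=np.random.default_rng(0)
c=P['scene'][180:280,200:370].reshape(-1,3); s=P['side'][150:320,120:260].reshape(-1,3)
A=np.vstack([c,s]); A=A[(A[:,2]>.03)&(A[:,2]<.4)]
print(A.min(0),A.max(0))
# RANSAC for planes at 35 deg tilt
best=[]
from itertools import repeat
B=A[A[:,2]<.27]
for _ in range(4000):
    p=B[rng.choice(len(B),3,False)]; n=np.cross(p[1]-p[0],p[2]-p[0]); l=np.linalg.norm(n)
    if l<1e-4: continue
    n/=l; n*=np.sign(n[2])
    if abs(n[2]-np.cos(.611))>.03 or n[0]>0: continue
    k=(abs((B-p[0])@n)<.0025).sum(); best.append((k,*n,p[0]@n))
best.sort(reverse=True)
for b in best[:3]: print(np.round(b,4), np.arctan2(b[2],b[1]))
b=best[0]; psi=np.arctan2(-b[2],-b[1])  # facing dir
for z in np.arange(-.06,.08,.01): pass
n=np.array([-np.sin(.6109)*np.cos(psi),-np.sin(.6109)*np.sin(psi),np.cos(.6109)])
X=np.array([np.cos(.6109)*np.cos(psi),np.cos(.6109)*np.sin(psi),np.sin(.6109)]);Y=np.cross(n,X)
off=np.median(B@n-0)
h,e=np.histogram(B@n-b[4],np.arange(-.1,.15,.004))
print([(round(float(a)*1000),int(k)) for a,k in zip(e,h)])
print(X,Y,n)
E
```

```text
[ 0.3919187  -0.20474939  0.03000517] [0.84942787 0.36242968 0.35597507]
[ 6.976e+03 -5.728e-01 -5.880e-02  8.176e-01 -2.446e-01] -3.0393549979718912
[ 6.964e+03 -5.718e-01 -5.410e-02  8.186e-01 -2.430e-01] -3.047330827105699
[ 6.924e+03 -5.736e-01 -5.710e-02  8.171e-01 -2.444e-01] -3.042435896409351
[(-100, 159), (-96, 211), (-92, 370), (-88, 596), (-84, 581), (-80, 162), (-76, 171), (-72, 175), (-68, 177), (-64, 177), (-60, 204), (-56, 172), (-52, 172), (-48, 225), (-44, 256), (-40, 240), (-36, 282), (-32, 248), (-28, 321), (-24, 129), (-20, 104), (-16, 111), (-12, 36), (-8, 212), (-4, 659), (0, 6569), (4, 386), (8, 139), (12, 156), (16, 313), (20, 658), (24, 760), (28, 742), (32, 824), (36, 1742), (40, 182), (44, 128), (48, 70), (52, 92), (56, 66), (60, 66), (64, 63), (68, 45), (72, 26), (76, 25), (80, 23), (84, 30), (88, 31), (92, 0), (96, 0), (100, 0), (104, 0), (108, 0), (112, 0), (116, 0), (120, 0), (124, 0), (128, 0), (132, 0), (136, 0), (140, 0), (144, 0)]
[0.81485483 0.08360033 0.57360491] [-1.02059642e-01  9.94778282e-01  6.93889390e-18] [-0.57060971 -0.05854191  0.81913211]
```

```bash
python3 - <<'E'
from h import *
import pickle
from scipy.optimize import least_squares
D=pickle.load(open('d0.pkl','rb'))
P={n:pts(D[n]) for n in D}
psi=np.pi-3.043+0; psi=.1
t=np.radians(35);f=np.array([np.cos(psi),np.sin(psi),0])
n=-np.sin(t)*f+np.cos(t)*np.array([0,0,1]);X=np.cos(t)*f+np.sin(t)*np.array([0,0,1]);Y=np.cross(n,X)
M=np.stack([X,Y,n])
C0=np.array([.0,0,.14]); 
# center on plane: first guess
c=P['scene'][180:280,180:370].reshape(-1,3); s=P['side'][120:320,120:260].reshape(-1,3)
d=.2446-.0
def circ(w):
    q=(w-O)@M.T; q=q[(q[:,2]>.033)&(q[:,2]<.039)&(np.hypot(q[:,0],q[:,1])<.12)]
    return q
# O: plane point z=.14, y~.05
y=.05;pl=[-.5728,-.0588,.8176];O=np.array([( .2446-pl[1]*y-pl[2]*.14)/pl[0],y,.14]);print(O)
for nm,w in (('scene',c),('side',s)):
    q=(w-O)@M.T; k=np.abs(q[:,2])<.004; print(nm,'panel z med',np.median(q[k,2]),'extent',np.percentile(q[k],[1,99],axis=0).round(3).tolist())
    q=circ(w)
    print(nm,len(q),q.min(0),q.max(0))
    # outermost by angle
    cc=np.median(q[:,:2],0)
    for _ in range(5):
        v=q[:,:2]-cc;r=np.hypot(*v.T);g=r>.066
        r=least_squares(lambda x:np.clip(np.abs(np.hypot(*(q[g,:2]-x).T)-.0775)-.0075,0,None),cc);cc=r.x
    print(' wheel centre',cc)
    q=(w-O)@M.T
    for lab,m in (('knobtop',(q[:,2]>.08)&(q[:,2]<.094)&(np.hypot(*(q[:,:2]-cc).T)<.08)),('knob',(q[:,2]>.05)&(q[:,2]<.094)&(np.hypot(*(q[:,:2]-cc).T)<.08)),
      ('hub',(q[:,2]>.041)&(q[:,2]<.047)&(np.hypot(*(q[:,:2]-cc).T)<.03)),
      ('bar',(q[:,2]>.14)&(q[:,2]<.162)&(abs(q[:,0]-.14)<.03)),
      ('post',(q[:,2]>.045)&(q[:,2]<.075)&(q[:,1]<-.11)&(q[:,0]<.1)),
      ('posttop',(q[:,2]>.06)&(q[:,2]<.075)&(q[:,1]<-.11)&(q[:,0]<.1)),
      ('strip',(q[:,2]>.017)&(q[:,2]<.025)&(q[:,1]<-.1)&(q[:,0]<.12))):
        z=q[m]
        if len(z): print(' ',lab,len(z),'med',np.median(z,0).round(4),'min',z.min(0).round(3),'max',z.max(0).round(3))
E
```

```text
[-0.23232542  0.05        0.14      ]
  return _methods._mean(a, axis=axis, dtype=dtype,
  ret = ret.dtype.type(ret / rcount)
Traceback (most recent call last):
IndexError: index -1 is out of bounds for axis 0 with size 0
```

```bash
cat > m.py <<'E'
from h import *
import pickle
from scipy.optimize import least_squares
D=pickle.load(open('d0.pkl','rb'))
P={n:pts(D[n]) for n in D}
psi=.1
t=np.radians(35);f=np.array([np.cos(psi),np.sin(psi),0])
n=-np.sin(t)*f+np.cos(t)*np.array([0,0,1]);X=np.cos(t)*f+np.sin(t)*np.array([0,0,1]);Y=np.cross(n,X)
M=np.stack([X,Y,n])
c=P['scene'][180:280,180:370].reshape(-1,3); s=P['side'][120:320,120:260].reshape(-1,3)
y=.05;pl=[-.5728,-.0588,.8176];O=np.array([(-.2446-pl[1]*y-pl[2]*.14)/pl[0],y,.14]);print(O)
for nm,w in (('scene',c),('side',s)):
    q=(w-O)@M.T; k=np.abs(q[:,2])<.004; print(nm,'panel z med',np.median(q[k,2]),'extent',np.percentile(q[k],[1,99],axis=0).round(3).tolist())
    k&=np.abs(q[:,:2]).max(1)<.13
    print(' tilt',np.linalg.lstsq(np.c_[q[k,:2],np.ones(k.sum())],q[k,2],rcond=None)[0].round(4))
    q=q[(q[:,2]>.033)&(q[:,2]<.039)&(np.hypot(q[:,0],q[:,1])<.14)]
    cc=np.median(q[:,:2],0)
    for _ in range(8):
        v=q[:,:2]-cc;r=np.hypot(*v.T);g=(r>.066)&(r<.095)
        cc=least_squares(lambda x:np.hypot(*(q[g,:2]-x).T)-.078,cc,loss='soft_l1',f_scale=.004).x
    print(' wheel centre',cc,len(q),np.percentile(np.hypot(*(q[:,:2]-cc).T),[50,90,97]))
    q=(w-O)@M.T
    for lab,m in (('knobtop',(q[:,2]>.08)&(q[:,2]<.094)&(np.hypot(*(q[:,:2]-cc).T)<.08)),('knob',(q[:,2]>.05)&(q[:,2]<.094)&(np.hypot(*(q[:,:2]-cc).T)<.08)),
      ('hub',(q[:,2]>.041)&(q[:,2]<.047)&(np.hypot(*(q[:,:2]-cc).T)<.03)),
      ('bar',(q[:,2]>.14)&(q[:,2]<.162)&(abs(q[:,0]-.14)<.03)),
      ('post',(q[:,2]>.045)&(q[:,2]<.075)&(q[:,1]<-.11)&(q[:,0]<.1)),
      ('posttop',(q[:,2]>.06)&(q[:,2]<.075)&(q[:,1]<-.11)&(q[:,0]<.1)),
      ('strip',(q[:,2]>.017)&(q[:,2]<.025)&(q[:,1]<-.1)&(q[:,0]<.12))):
        z=q[m]
        if len(z): print(' ',lab,len(z),'med',np.median(z,0).round(4),'min',z.min(0).round(3),'max',z.max(0).round(3))
E
python3 m.py
```

```text
[0.62172486 0.05       0.14      ]
scene panel z med 0.000274957380646855 extent [[-0.25, -0.264, -0.004], [0.131, 0.207, 0.004]]
 tilt [0.0006 0.0071 0.    ]
 wheel centre [0.00331184 0.07426423] 597 [0.07244115 0.08322901 0.08527238]
  knobtop 19 med [-0.0021  0.1345  0.0836] min [-0.006  0.124  0.081] max [0.005 0.144 0.087]
  knob 95 med [-0.0012  0.1325  0.0682] min [-0.008  0.124  0.05 ] max [0.005 0.144 0.087]
  hub 22 med [0.0028 0.0744 0.0435] min [-0.01   0.067  0.041] max [0.01  0.083 0.045]
  bar 968 med [0.1472 0.0707 0.1532] min [ 0.137 -0.059  0.14 ] max [0.152 0.205 0.161]
  post 404 med [-0.3183 -0.194   0.0533] min [-0.334 -0.303  0.045] max [ 0.018 -0.111  0.067]
  posttop 35 med [ 0.0087 -0.1768  0.0635] min [-0.328 -0.299  0.06 ] max [ 0.017 -0.165  0.067]
  strip 388 med [-0.2672 -0.1577  0.0219] min [-0.286 -0.296  0.017] max [ 0.056 -0.1    0.025]
side panel z med 0.00044801903563955237 extent [[-0.132, -0.057, -0.003], [0.17, 0.21, 0.003]]
 tilt [-0.0019  0.003   0.0004]
 wheel centre [-0.00336974  0.07849174] 999 [0.07234268 0.0832756  0.08546249]
  knobtop 58 med [-0.0113  0.14    0.0869] min [-0.022  0.128  0.08 ] max [-0.003  0.147  0.09 ]
  knob 132 med [-0.0102  0.1419  0.0767] min [-0.022  0.128  0.05 ] max [-0.003  0.147  0.09 ]
  hub 36 med [-0.0028  0.0776  0.0441] min [-0.012  0.067  0.041] max [0.006 0.087 0.047]
  bar 701 med [0.1381 0.1139 0.1573] min [ 0.128 -0.054  0.14 ] max [0.147 0.21  0.161]
  post 48 med [ 0.0042 -0.1654  0.0575] min [-0.054 -0.599  0.046] max [ 0.012 -0.161  0.069]
  posttop 21 med [ 0.0047 -0.167   0.0668] min [-0.002 -0.177  0.061] max [ 0.011 -0.161  0.069]
  strip 136 med [ 0.0149 -0.1436  0.0226] min [-0.074 -0.603  0.017] max [ 0.049 -0.1    0.025]
```

Averaging both views: wheel centre ≈ O+0.076·Y, knob ≈1.68 rad left of up-slope, lock bar ≈1.1 rad out (pin–post length 152 mm against 150 mm). That is consistent, so I set out.

```bash
cat > g.py <<'E'
from h import *
psi=.105;t=np.radians(35);f=np.array([np.cos(psi),np.sin(psi),0])
N=-np.sin(t)*f+np.cos(t)*np.array([0,0,1]);X=np.cos(t)*f+np.sin(t)*np.array([0,0,1]);Y=np.cross(N,X)
M=np.stack([X,Y,N]); C=np.array([.62172,.05,.14])+.0764*np.array([-np.sin(.1),np.cos(.1),0])
RT=np.stack([X,-Y,-N],1)
def w(p): return C+np.array(p)@M
def panel(x): return M@(np.asarray(x)-C)
def step(pos,Rt=RT):
    "fractions from present pose to world pos / rotation"
    o=telemetry.get_obs();R0=R.from_rotvec(o['tool_rot'])
    rv=(R0.inv()*R.from_matrix(Rt)).as_rotvec()/np.radians(30)
    s=R0.inv().apply(np.asarray(pos)-o['tool_pos'])/.3
    print('t',round(o['t'],2),'panel',panel(o['tool_pos']).round(4),'turn',rv.round(3),'shift',s.round(3),'F',(M@o['contact_force']).round(1),'open',round(o['opening'],4),'grip',round(o['grip_force'],1))
    return rv,s
E
python3 - <<'E'
from g import *
print(C); k=1.68
p=w([.06*np.cos(k),.06*np.sin(k),.17]);print(p)
step(p); step([.42,-.3,.33])
E
```

```text
[0.61409273 0.12601832 0.14      ]
[0.50554368 0.17455149 0.27550511]
t 0.1 panel [-0.3941 -0.6803  0.386 ] turn [-0.078  1.165  0.235] shift [ 1.774 -2.259 -0.146] F [-0.1  0.1  0.6] open 0.0852 grip 0.0
t 0.1 panel [-0.3941 -0.6803  0.386 ] turn [-0.078  1.165  0.235] shift [ 1.131 -0.786 -0.331] F [-0.1  0.1  0.6] open 0.0852 grip 0.0
```

```bash
python3 -m pendant '[0,0.4,0.1,0.35,-0.25,-0.3,1, -0.05,0.9,0.2,1,-0.8,-0.3,1, -0.05,0.9,0.2,1,-0.8,-0.3,1, -0.05,0.9,0.2,1,-0.8,-0.3,1, -0.05,0.9,0.2,1,-0.8,-0.3,1, -0.05,0.9,0.2,1,-0.8,-0.3,1, -0.05,0.9,0.2,1,-0.8,-0.3,1]' 60
python3 - <<'E'
from g import *
k=1.68
step(w([.06*np.cos(k),.06*np.sin(k),.2]));print(telemetry.get_obs()['q'])
E
```

```text
t: 0.98
tool_pos: [0.3819, -0.3028, 0.3219]
tool_rot: [-3.021, -0.196, -0.727]
contact_force: [1.0, -0.6, 0.2]
opening: 0.0851
grip_force: 0.0
t 0.97 panel [-0.1216 -0.4022  0.3073] turn [-0.02   0.264  0.041] shift [ 0.463 -1.527  0.315] F [ 0.8 -0.7 -0.4] open 0.0851 grip 0.0
[-1.07718791 -0.5272612   2.00022331  0.43975933  1.49436432  0.36901031]
```

```bash
python3 -m pendant '[0,0.26,0.04,0.2,-0.5,-0.05,1, -0.02,0.26,0.04,0.35,-1,0,1, -0.02,0.26,0.04,0.35,-1,0,1, -0.02,0.26,0.04,0.35,-1,0,1, -0.02,0.26,0.04,0.35,-1,0,1, -0.02,0.26,0.04,0.35,-1,0,1, -0.02,0.26,0.04,0.35,-1,0,1, -0.02,0.26,0.04,0.35,-1,0,1]' 60
python3 - <<'E'
from g import *
k=1.68
step(w([.06*np.cos(k),.06*np.sin(k),.18]));print(telemetry.get_obs()['q'])
E
```

```text
t: 1.98
tool_pos: [0.4358, 0.0021, 0.3679]
tool_rot: [-2.966, -0.146, -0.928]
contact_force: [-0.6, -0.7, -0.4]
opening: 0.0853
grip_force: 0.0
t 1.98 panel [-0.0252 -0.1045  0.2958] turn [ 0.005  0.008 -0.011] shift [ 0.061 -0.549  0.384] F [-0.8 -0.6  0.1] open 0.0853 grip 0.0
[-0.32036426 -0.92714073  2.17359262  0.24150578  1.33734777  1.16353826]
```

```bash
python3 -m pendant '[0,0,0,0.06,-0.2,0.1,1, 0,0,0,0.06,-0.4,0.25,1, 0,0,-0.01,0.06,-0.55,0.38,1, 0,0,-0.01,0.06,-0.55,0.38,1, 0,0,-0.01,0.06,-0.55,0.38,1]' 60
python3 - <<'E'
from g import *
k=1.68
step(w([.06*np.cos(k),.06*np.sin(k),.047]));print(telemetry.get_obs()['q'])
snap('wrist','w1.png')
E
```

```text
t: 2.6
tool_pos: [0.4987, 0.1746, 0.283]
tool_rot: [-2.969, -0.156, -0.924]
contact_force: [0.3, -0.0, 0.8]
opening: 0.0853
grip_force: 0.0
t 2.6 panel [-0.0078  0.0604  0.1801] turn [0.006 0.015 0.002] shift [0.008 0.001 0.444] F [ 0.7 -0.   0.5] open 0.0853 grip 0.0
[ 0.23740625 -0.60974242  2.14566668 -0.09220208  1.00876071  1.72847345]
```

View pics/w1.png

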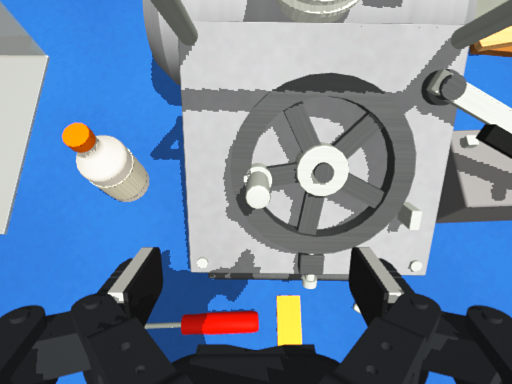

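The wrist view shows the knob (cap at 258,190), hub (323,172), pivot pin (447,87), plunger cap (310,280); the bottle (120,170) is clear. I check hub and knob with this view's depth.

```bash
cat > wr.py <<'E'
from g import *
d=snap('wrist');q=(pts(d)-C)@M.T
z=q[...,2]; v,u=np.mgrid[:384,:512]
def rep(l,m):
    p=q[m]; print(l,len(p),'med',np.median(p,0).round(4),'mid',((p.min(0)+p.max(0))/2).round(4))
win=np.hypot(q[...,0],q[...,1])<.1
rep('panel',(np.abs(z)<.005)&win)
rep('hub',(z>.0405)&(z<.047)&(np.hypot(q[...,0],q[...,1])<.035))
rep('rim',(z>.033)&(z<.039)&win)
rep('knobtop',(z>.083)&(z<.092)&win&(q[...,0]>-.03))
rep('pivot',(z>.022)&(z<.07)&(np.hypot(q[...,0]-.075,q[...,1]+.112)<.018))
rep('plunger',(z>-.02)&(z<.06)&(np.abs(q[...,1])<.02)&(q[...,0]<-.115)&(q[...,0]>-.18))
E
python3 wr.py
```

```text
panel 11803 med [0.0229 0.0131 0.0007] mid [0.0055 0.0031 0.001 ]
hub 334 med [-0.0014 -0.0012  0.0447] mid [0.0046 0.0004 0.0435]
rim 11962 med [ 0.009  -0.0043  0.0369] mid [-0.0025 -0.002   0.036 ]
knobtop 480 med [-0.0094  0.0582  0.0879] mid [-0.0102  0.0582  0.0864]
pivot 786 med [ 0.0722 -0.1118  0.0271] mid [ 0.0725 -0.1136  0.0258]
plunger 433 med [-0.1248  0.0026  0.0168] mid [-0.1266 -0.      0.0098]
```

```bash
python3 -m pendant '[0,0.01,0,-0.006,0.008,0.2,1, 0,0.01,0,-0.006,0.008,0.38,1, 0,0.01,0,-0.006,0.008,0.44,1, 0,0.01,0,-0.006,0.008,0.44,1, 0,0.01,0,-0.006,0.008,0.44,0.1, 0,0.01,0,-0.006,0.008,0.44,0.1, 0,0.01,0,-0.006,0.008,0.44,0, 0,0.01,0,-0.006,0.008,0.44,0]' 80
python3 - <<'E'
from g import *
step(w([-.0095,.058,.047]));print(telemetry.get_obs()['q'])
E
```

```text
t: 3.7
tool_pos: [0.5727, 0.1804, 0.1779]
tool_rot: [-2.965, -0.162, -0.942]
contact_force: [-2.6, -7.4, 2.7]
opening: 0.0184
grip_force: 77.9
t 3.7 panel [-0.0073  0.0584  0.0514] turn [ 0.008 -0.007  0.01 ] shift [-0.007  0.001  0.015] F [-1.2 -7.1  4.2] open 0.0184 grip 77.9
[ 0.21201687 -0.31549981  2.12491829 -0.09933788  0.72294645  1.72777001]
```

```bash
python3 -m pendant '[0,0,0,0.024,-0.001,0,0, 0,0,0,0.048,0.001,0,0, 0,0,0,0.071,0.006,0,0, 0,0,0,0.094,0.014,0,0, 0,0,0,0.116,0.025,0,0, 0,0,0,0.136,0.038,0,0, 0,0,0,0.154,0.053,0,0, 0,0,0,0.171,0.07,0,0]' 80
cat > s.py <<'E'
from g import *
import sys
o=telemetry.get_obs();p=panel(o['tool_pos'])-[-.002,-.001,0];k=np.arctan2(p[1],p[0]);F=M@o['contact_force']
print('t',o['t'].__round__(2),'k',k.round(3),'fly',(1.75-k).round(3),'r',np.hypot(p[0],p[1]).round(4),'z',p[2].round(4),'F',F.round(1),'tang(resist)',(F@[-np.sin(k),np.cos(k),0]).round(1),'rad',(F@[np.cos(k),np.sin(k),0]).round(1),'rot',((R.from_rotvec(o['tool_rot']).inv()*R.from_matrix(RT)).as_rotvec()/np.radians(30)).round(3),o['opening'].__round__(4),o['grip_force'])
if len(sys.argv)>1:
    for kk in map(float,sys.argv[1:]): print(kk,((.06*np.cos(kk)-p[0])/.3).round(3),(-(.06*np.sin(kk)-p[1])/.3).round(3))
E
python3 s.py .6 .5 .4 .3; python3 -c "
from g import *
d=snap('wrist','w2.png')"
```

```text
t: 4.7
tool_pos: [0.6153, 0.1681, 0.2067]
tool_rot: [-2.957, -0.16, -0.935]
contact_force: [-14.4, 16.1, 6.1]
opening: 0.0182
grip_force: 79.0
t 4.7 k 0.761 fly 0.989 r 0.062 z 0.0515 F [-6.8 17.5 12.2] tang(resist) 17.4 rad 7.1 rot [-0.009 -0.003  0.003] 0.0182 78.98944616317749
0.6 0.015 0.03
0.5 0.026 0.047
0.4 0.035 0.065
0.3 0.041 0.083
```

View pics/w2.png

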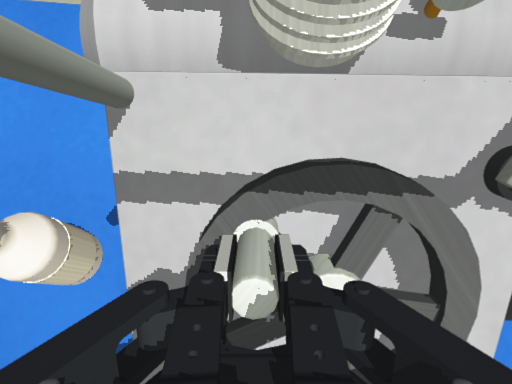

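```bash
python3 s.py; python3 -m pendant '[0,0,0,0.006,0.008,0,0, 0,0,0,0.012,0.016,0,0, 0,0,0,0.012,0.016,0,0, 0,0,0,0.012,0.016,0,0]' ; python3 s.py;  python3 -m pendant '[0,0,0,0.006,0.008,0,0, 0,0,0,0.011,0.017,0,0, 0,0,0,0.011,0.017,0,0, 0,0,0,0.011,0.017,0,0]' ; python3 s.py
```

```text
t 4.75 k 0.744 fly 1.006 r 0.0621 z 0.0515 F [-1.5  9.1  5. ] tang(resist) 7.7 rad 5.0 rot [-0.007 -0.006  0.004] 0.0179 78.15987825393677
t: 5.25
tool_pos: [0.6198, 0.1632, 0.2097]
tool_rot: [-2.957, -0.16, -0.941]
contact_force: [-2.3, 9.0, 1.9]
opening: 0.0183
grip_force: 78.3
t 5.25 k 0.644 fly 1.106 r 0.0623 z 0.0516 F [-0.   9.2  2.4] tang(resist) 7.4 rad 5.5 rot [-0.006 -0.01   0.004] 0.0183 78.34846258163452
t: 5.75
tool_pos: [0.6231, 0.1588, 0.2117]
tool_rot: [-2.956, -0.16, -0.941]
contact_force: [-1.5, 8.5, 2.8]
opening: 0.018
grip_force: 78.6
t 5.75 k 0.55 fly 1.2 r 0.0625 z 0.0516 F [1.1 8.6 2.6] tang(resist) 6.8 rad 5.5 rot [-0.007 -0.011  0.004] 0.018 78.58782649040222
```

```bash
python3 -m pendant '[0,0,0,0.004,0.009,0,0, 0,0,0,0.009,0.018,0,0, 0,0,0,0.009,0.018,0,0, 0,0,0,0.009,0.018,0,0]' >/dev/null; python3 s.py;  python3 -m pendant '[0,0,0,0.004,0.009,0,0, 0,0,0,0.007,0.019,0,0, 0,0,0,0.007,0.019,0,0, 0,0,0,0.007,0.019,0,0]' >/dev/null; python3 s.py; python3 -m pendant '[0,0,0,0.003,0.009,0,0, 0,0,0,0.005,0.019,0,0, 0,0,0,0.005,0.019,0,0, 0,0,0,0.005,0.019,0,0]' >/dev/null; python3 s.py
```

```text
t 6.25 k 0.433 fly 1.317 r 0.0627 z 0.0517 F [ 3.9  6.  -0.7] tang(resist) 3.8 rad 6.1 rot [-0.004 -0.014  0.005] 0.018 78.47933650016785
t 6.75 k 0.378 fly 1.372 r 0.0627 z 0.0517 F [ 0.7 18.1  1.6] tang(resist) 16.5 rad 7.3 rot [-0.013 -0.012  0.002] 0.0181 79.04368758201599
t 7.25 k 0.277 fly 1.473 r 0.0629 z 0.0518 F [ 3.8 15.8 -0.4] tang(resist) 14.2 rad 8.0 rot [-0.012 -0.015  0.002] 0.0184 78.93922805786133
```

```bash
for i in 1 2; do python3 -m pendant '[0,0,0,0.001,0.005,0,0, 0,0,0,0.002,0.01,0,0, 0,0,0,0.002,0.01,0,0, 0,0,0,0.002,0.01,0,0]' >/dev/null; python3 s.py; done;  for i in 1 2; do python3 -m pendant '[0,0,0,0,0.005,0,0, 0,0,0,0.001,0.01,0,0, 0,0,0,0.001,0.01,0,0, 0,0,0,0.001,0.01,0,0]' >/dev/null; python3 s.py; done
```

```text
t 7.75 k 0.245 fly 1.505 r 0.0629 z 0.0518 F [ 3.5 20.7 -1.2] tang(resist) 19.3 rad 8.4 rot [-0.016 -0.014  0.001] 0.0183 79.11338210105896
t 8.25 k 0.157 fly 1.593 r 0.063 z 0.0518 F [ 4.9  8.5 -1.4] tang(resist) 7.7 rad 6.2 rot [-0.007 -0.016  0.005] 0.0183 78.90823245048523
t 8.75 k 0.125 fly 1.625 r 0.063 z 0.0519 F [ 5.  14.7 -1.9] tang(resist) 14.0 rad 6.8 rot [-0.011 -0.017  0.003] 0.0179 78.93877387046814
t 9.25 k 0.075 fly 1.675 r 0.0631 z 0.0519 F [ 4.3 11.4 -1.5] tang(resist) 11.0 rad 5.1 rot [-0.01  -0.017  0.004] 0.0183 79.05102610588074
```

```bash
python3 -m pendant '[0,0,0,0,0.005,0,0, 0,0,0,0,0.01,0,0, 0,0,0,0,0.01,0,0, 0,0,0,0,0.01,0,0]' >/dev/null; python3 s.py; for i in 1 2; do python3 -m pendant '[0,0,0,0,0.005,0,0, 0,0,0,-0.001,0.01,0,0, 0,0,0,-0.001,0.01,0,0, 0,0,0,-0.001,0.01,0,0]' >/dev/null; python3 s.py; done
```

```text
t 9.75 k -0.061 fly 1.811 r 0.063 z 0.0519 F [  3.6 -11.7   4. ] tang(resist) -11.5 rad 4.3 rot [ 0.01  -0.015  0.01 ] 0.0185 79.91515874862671
t 10.25 k -0.156 fly 1.906 r 0.063 z 0.052 F [  1.9 -20.    6.2] tang(resist) -19.4 rad 5.0 rot [ 0.019 -0.012  0.009] 0.0182 80.27623414993286
t 10.75 k -0.206 fly 1.956 r 0.0629 z 0.0519 F [  1.2 -21.6   9.4] tang(resist) -20.9 rad 5.6 rot [ 0.02  -0.01   0.011] 0.0186 80.32983899116516
```

```bash
for i in 1 2; do python3 -m pendant '[0,0,0,-0.001,0.005,0,0, 0,0,0,-0.002,0.01,0,0, 0,0,0,-0.002,0.01,0,0, 0,0,0,-0.002,0.01,0,0]' >/dev/null; python3 s.py; done
```

```text
t 11.25 k -0.225 fly 1.975 r 0.0629 z 0.052 F [  1.9 -13.4   6. ] tang(resist) -12.7 rad 4.9 rot [ 0.013 -0.013  0.009] 0.0183 80.02100944519043
t 11.75 k -0.243 fly 1.993 r 0.063 z 0.052 F [ 3.  -5.8  3.6] tang(resist) -4.9 rad 4.3 rot [ 0.007 -0.015  0.007] 0.0179 79.7907042503357
```

```bash
python3 -m pendant '[0,0,0,-0.001,0.005,0,0, 0,0,0,-0.003,0.01,0,0, 0,0,0,-0.003,0.01,0,0, 0,0,0,-0.003,0.01,0,0]' >/dev/null; python3 s.py; python3 - <<'E'
from g import *
a=snap('scene')['image'];b=snap('side')['image'];c=snap('wrist')['image']
s=cv2.resize(b[200:310,170:290],None,fx=3,fy=3,interpolation=cv2.INTER_CUBIC)
cv2.imwrite('pics/c.png',np.hstack([s[:330],cv2.resize(c,(440,330))])[:,:,::-1])
E
```

```text
t 12.25 k -0.278 fly 2.028 r 0.0629 z 0.052 F [ 5.2 -1.8  3. ] tang(resist) -0.3 rad 5.5 rot [ 0.004 -0.016  0.006] 0.0181 79.76465106010437
```

View pics/c.png

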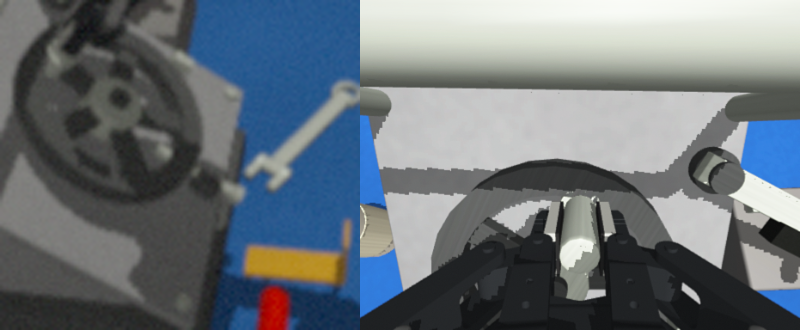

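Resistance rose to ~19 N, fell through zero at ≈1.74 rad, pulled forward (−21 N) and is now near zero at 2.03 rad, i.e. about 0.29 past the top. The picture shows the knob (578,235 in the right half) still between the pads and the bar clear above. I release and back out.

```bash
python3 -m pendant '[0,0,0,0,0,0,0.5, 0,0,0,0,0,0,0.5, 0,0,0,0,0,0,0.5, 0,0,0,0,0,-0.1,0.5, 0,0,0,0,0,-0.2,0.5, 0,0,0,0,0,-0.3,0.5, 0,0,0,-0.2,0,-0.4,0.5, 0,0,0,-0.3,0,-0.4,0.5, 0,0,0,-0.3,0,-0.4,0.5]'; python3 s.py; python3 wr.py; python3 -c "
from g import *
d=snap('wrist','w3.png')"
```

```text
t: 13.52
tool_pos: [0.4884, 0.0949, 0.2566]
tool_rot: [-2.963, -0.159, -0.934]
contact_force: [0.1, 0.5, 0.2]
opening: 0.0427
grip_force: 0.0
t 13.53 k -2.708 fly 4.458 r 0.0398 z 0.1691 F [0.2 0.5 0.1] tang(resist) -0.3 rad -0.4 rot [0.001 0.001 0.005] 0.0427 0.0
panel 12601 med [0.0228 0.0037 0.0007] mid [ 0.0134 -0.0001  0.0004]
hub 382 med [-0.0015 -0.0018  0.0447] mid [-0.0033 -0.0039  0.0437]
rim 14323 med [ 0.0075 -0.0011  0.0368] mid [-0.0019 -0.0016  0.036 ]
knobtop 749 med [ 0.0557 -0.0189  0.0885] mid [ 0.0556 -0.0186  0.0872]
pivot 922 med [ 0.0721 -0.1127  0.0272] mid [ 0.0727 -0.1136  0.0262]
plunger 562 med [-0.126  -0.0012  0.0164] mid [-0.1296  0.      0.01  ]
```

View pics/w3.png

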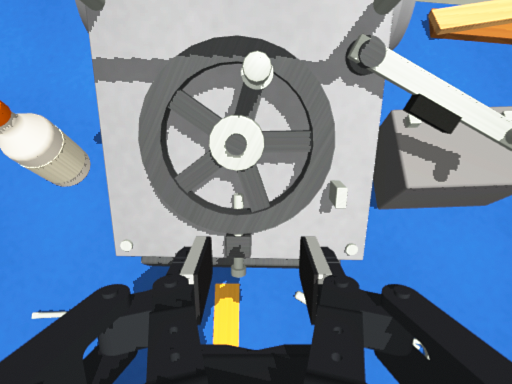

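The knob (257,70) rests at fly ≈2.05, about 0.31 past the top, with the plunger cap out (238,268); the lock bar runs from pivot (368,55) towards (510,138). Next I go over the lock bar's post.

```bash
python3 -m pendant '[0,0,0,-0.05,0.2,0,0.5, 0,0,0,-0.05,0.4,0,0.5, 0,0,0,0,0.6,0,0.5, 0,0,0,0.02,0.76,0,0.5, 0,0,0,0.02,0.76,0,0.5, 0,0,0,0.02,0.76,0,0.5, 0,0,0,0.02,0.76,0,0.5]'; python3 - <<'E'
from g import *
d=snap('wrist','w4.png');q=(pts(d)-C)@M.T
def rep(l,m):
    p=q[m]; print(l,len(p),'med',np.median(p,0).round(4),'min',p.min(0).round(4),'max',p.max(0).round(4))
z=q[...,2];b=(q[...,1]<-.18)&(q[...,1]>-.32)&(abs(q[...,0])<.08)
rep('top',b&(z>.063)&(z<.07)); rep('post',b&(z>.03)&(z<.07))
rep('strip',(z>.018)&(z<.026)&(q[...,1]<-.13)&(q[...,1]>-.22)&(q[...,0]>-.02)&(q[...,0]<.075))
step(w([0,-.247,.033]))
E
```

```text
t: 14.5
tool_pos: [0.5198, -0.1302, 0.2633]
tool_rot: [-2.962, -0.162, -0.938]
contact_force: [-0.0, 0.6, 0.2]
opening: 0.0429
grip_force: 0.0
top 317 med [ 0.0046 -0.2478  0.0685] min [-0.0027 -0.2556  0.063 ] max [ 0.0123 -0.2408  0.07  ]
post 434 med [ 0.0071 -0.2478  0.0681] min [-0.0027 -0.256   0.03  ] max [ 0.0274 -0.1802  0.07  ]
strip 2779 med [ 0.0431 -0.1739  0.024 ] min [ 0.0069 -0.22    0.018 ] max [ 0.0747 -0.13    0.026 ]
t 14.55 panel [-0.0281 -0.2448  0.1702] turn [-0.001 -0.005  0.008] shift [0.093 0.008 0.458] F [ 0.  -0.7  0.3] open 0.0427 grip 0.0
```

View pics/w4.png

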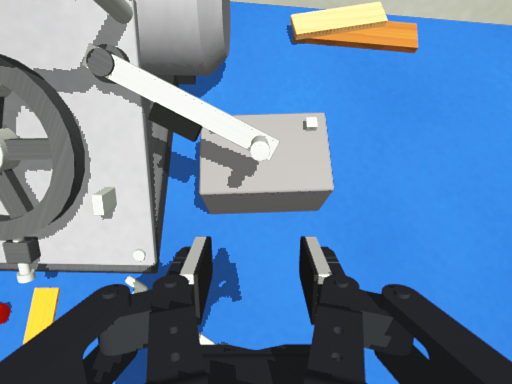

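Post top is at (261,148), panel (0.005,−0.248), 151 mm from the pin as it must be; the battery lies beneath at (265,165), well below. I grip the post.

```bash
python3 -m pendant '[0,0,0,0.11,0.01,0.1,0.5, 0,0,0,0.11,0.01,0.2,0.5, 0,0,0,0.11,0.01,0.35,0.5, 0,0,0,0.11,0.01,0.45,0.5, 0,0,0,0.11,0.01,0.45,0.5, 0,0,0,0.11,0.01,0.45,0, 0,0,0,0.11,0.01,0.45,0, 0,0,0,0.11,0.01,0.45,0]' 40; python3 - <<'E'
from g import *
step(w([-.0775,-.113,.037]))
p=panel(telemetry.get_obs()['tool_pos'])-[.0725,-.113,0];a0=np.arctan2(-p[1],-p[0]);print('a',a0,np.hypot(p[0],p[1]))
for a in [.97,.83,.69,.55,.41,.27,.13,0,-.04]: print(a,((-.151*np.cos(a)-p[0])/.3).round(3),(-(-.151*np.sin(a)-p[1])/.3).round(3))
E
```

```text
t: 15.55
tool_pos: [0.6245, -0.1225, 0.1742]
tool_rot: [-2.96, -0.16, -0.942]
contact_force: [1.1, 5.3, 2.3]
opening: 0.0148
grip_force: 38.9
t 15.55 panel [ 0.0068 -0.2482  0.0371] turn [-0.    -0.011  0.006] shift [-0.28  -0.452 -0.001] F [2.7 5.1 0.9] open 0.0148 grip 38.9
a 1.118376572729493 0.1503666997029198
0.97 -0.065 -0.036
0.83 -0.121 -0.079
0.69 -0.169 -0.13
0.55 -0.21 -0.188
0.41 -0.243 -0.25
0.27 -0.266 -0.317
0.13 -0.28 -0.386
0 -0.284 -0.451
-0.04 -0.284 -0.471
```

```bash
python3 -m pendant '[0,0,0,-0.033,-0.017,0,0, 0,0,0,-0.065,-0.036,0,0, 0,0,0,-0.095,-0.056,0,0, 0,0,0,-0.121,-0.079,0,0, 0,0,0,-0.147,-0.104,0,0, 0,0,0,-0.169,-0.13,0,0, 0,0,0,-0.191,-0.158,0,0, 0,0,0,-0.21,-0.188,0,0, 0,0,0,-0.228,-0.219,0,0, 0,0,0,-0.243,-0.25,0,0, 0,0,0,-0.256,-0.283,0,0, 0,0,0,-0.266,-0.317,0,0]'; cat > b.py <<'E'
from g import *
o=telemetry.get_obs();p=panel(o['tool_pos'])-[.0725,-.113,0];a0=np.arctan2(-p[1],-p[0]);print('a',a0.round(3),np.hypot(p[0],p[1]).round(4),'F',(M@o['contact_force']).round(1))
for a in [.2,.13,.06,0,-.04]: print(a,((-.151*np.cos(a)-p[0])/.3).round(3),(-(-.151*np.sin(a)-p[1])/.3).round(3))
E
python3 b.py
```

```text
t: 17.05
tool_pos: [0.5484, -0.0364, 0.1263]
tool_rot: [-2.964, -0.159, -0.939]
contact_force: [-6.7, -5.7, 3.3]
opening: 0.0149
grip_force: 42.1
a 0.275 0.1535 F [-4.1 -5.   6.9]
0.2 -0.001 -0.039
0.13 -0.007 -0.074
0.06 -0.01 -0.109
0 -0.011 -0.139
-0.04 -0.01 -0.159
```

```bash
python3 -m pendant '[0,0,0,-0.006,-0.035,0,0, 0,0,0,-0.012,-0.07,0,0, 0,0,0,-0.014,-0.105,0,0, 0,0,0,-0.014,-0.13,0,0, 0,0,0,-0.014,-0.13,0,0, 0,0,0,-0.014,-0.13,0,0]'; python3 b.py
```

```text
t: 17.8
tool_pos: [0.5413, 0.0031, 0.1238]
tool_rot: [-2.962, -0.161, -0.938]
contact_force: [-6.2, -0.1, 5.1]
opening: 0.0145
grip_force: 42.6
a 0.011 0.1517 F [-2.2  0.6  7.7]
0.2 0.012 0.094
0.13 0.006 0.06
0.06 0.003 0.025
0 0.002 -0.005
-0.04 0.003 -0.026
```

```bash
python3 -m pendant '[0,0,0,0,-0.01,0,0, 0,0,0,0,-0.02,0,0, 0,0,0,0,-0.02,0,0, 0,0,0,0,-0.02,0,0]'; python3 b.py
```

```text
t: 18.3
tool_pos: [0.5411, 0.0056, 0.1238]
tool_rot: [-2.968, -0.159, -0.941]
contact_force: [-7.0, -15.4, 4.9]
opening: 0.0147
grip_force: 42.4
a -0.006 0.1515 F [ -4.2 -14.6   8.9]
0.2 0.012 0.103
0.13 0.006 0.068
0.06 0.003 0.033
0 0.002 0.003
-0.04 0.002 -0.017
```

At the stop (−15 N, angle ≈0). I let go, back straight out and look.

```bash
python3 -m pendant '[0,0,0,0,-0.01,0,0.4, 0,0,0,0,-0.01,0,0.4, 0,0,0,0,-0.01,0,0.4, 0,0,0,0,-0.01,-0.1,0.4, 0,0,0,0,-0.01,-0.2,0.4, 0,0,0,0,-0.01,-0.3,0.4, 0,0,0,-0.1,-0.01,-0.45,0.4, 0,0,0,-0.2,-0.15,-0.5,0.4, 0,0,0,-0.2,-0.2,-0.5,0.4, 0,0,0,-0.2,-0.2,-0.5,0.4, 0,0,0,-0.2,-0.2,-0.5,0.4]'; python3 wr.py; python3 - <<'E'
from g import *
d=snap('wrist','w5.png');q=(pts(d)-C)@M.T;z=q[...,2]
m=(z>.06)&(z<.072)&(abs(q[...,1]+.115)<.04)&(abs(q[...,0]+.077)<.04)
p=np.median(q[m],0);print(m.sum(),p,'bar',np.arctan2(-(p[1]+.113),-(p[0]-.0725)))
E
```

```text
t: 19.68
tool_pos: [0.4205, 0.0572, 0.2106]
tool_rot: [-2.969, -0.16, -0.921]
contact_force: [-0.5, -0.5, 0.2]
opening: 0.0342
grip_force: 0.0
panel 9433 med [-0.0284 -0.0062  0.0007] mid [-0.0354  0.0017  0.0011]
hub 529 med [-0.0021 -0.0019  0.0444] mid [-0.0083 -0.0053  0.0435]
rim 10578 med [-0.0264 -0.002   0.0368] mid [-0.0335 -0.0014  0.036 ]
359 [-0.0776237  -0.11159866  0.06731904] bar -0.00933432442374947
  return _methods._mean(a, axis=axis, dtype=dtype,
  ret = um.true_divide(
Traceback (most recent call last):
  File "wr.py", line 10, in <module>
    rep('knobtop',(z>.083)&(z<.092)&win&(q[...,0]>-.03))
    ~~~^^^^^^^^^^^^^^^^^^^^^^^^^^^^^^^^^^^^^^^^^^^^^^^^^
  File "wr.py", line 5, in rep
    p=q[m]; print(l,len(p),'med',np.median(p,0).round(4),'mid',((p.min(0)+p.max(0))/2).round(4))
                                                                 ~~~~~^^^
ValueError: zero-size array to reduction operation minimum which has no identity
```

View pics/w5.png

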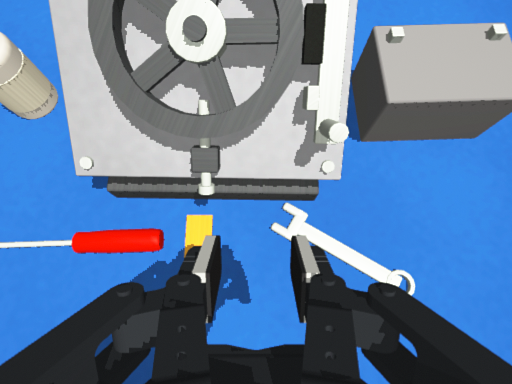

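The bar lies straight down the slope at its stop (post 335,130; angle ≈0), the wheel's spokes stand as before, wrench and battery are untouched, and the gripper is clear.

```bash
python3 -c "
from station import ctrl
print(ctrl.finish_job())"
```

```text
the job is handed in; nothing more can be done
None
```

I handed the job in after about 20 s on the robot's clock; the flywheel rests about 0.31 rad past the peak, in the seat range, the lock bar is in at its stop, everything is let go, and the bottle, battery, wrench and mug were never touched, though the hand-in returned no verdict.

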